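Rack the washed brushes and lock the rack

TASK

Put every washed brush lying on the table away in the drying rack: push its stem through a hole of its own from the front until the shoulder sits against the panel. Then lock the rack: turn the black knob clockwise until it goes stiff, and give it about an eighth of a turn (45 degrees) more, well short of a quarter turn. Leave the painted boxes, the cups and the paint dishes where they stand.

Things in the scene. Friction and masses are not known exactly. Their poses are not given: they have to be found in the camera images.
- rack: Wooden brush drying rack, fixed. Origin at table level, foot of the front face of its upright panel, mid-width. x points through the panel, roughly away from the robot (brushes go in from -x); y along the panel, z up. Panel 280 mm wide, 105 high, 36 thick (x 0 to 36), four 14 mm holes in a row 75 mm up. Base plate 260 wide, 12 thick, x -100 to 90. Does not move.
- rail (a point): Middle of the steel rest rail along the rack's front, 8 mm diameter, along rack y (250 mm), at rack x = -68 mm, its top 61 mm above the table (this point is on its axis, 57 mm up), on a post at each end. The head of a brush pushed home rests on it.
- bridge (a point): Middle of the top of the bridge that carries the knob: on top of the panel, rack x 0 to 86 mm, 46 mm wide (y), top 115 mm above the table. A clamp bar under it, behind the panel, comes down on the stems as the knob is turned; it does not hinder insertion.
- hole1 (a point): Centre of the mouth of hole 1, in the panel's front face, rack y = 99 mm, 75 mm above the table; same axes as the rack (x goes into the hole). 14 mm diameter, right through the 36 mm panel, mouth chamfered 2 mm. A dark line across the top of the panel (105 mm up) marks it from above.
- hole2 (a point): Centre of the mouth of hole 2, in the panel's front face, rack y = 33 mm, 75 mm above the table; same axes as the rack (x goes into the hole). 14 mm diameter, right through the 36 mm panel, mouth chamfered 2 mm. A dark line across the top of the panel (105 mm up) marks it from above.
- hole3 (a point): Centre of the mouth of hole 3, in the panel's front face, rack y = -33 mm, 75 mm above the table; same axes as the rack (x goes into the hole). 14 mm diameter, right through the 36 mm panel, mouth chamfered 2 mm. A dark line across the top of the panel (105 mm up) marks it from above.
- hole4 (a point): Centre of the mouth of hole 4, in the panel's front face, rack y = -99 mm, 75 mm above the table; same axes as the rack (x goes into the hole). 14 mm diameter, right through the 36 mm panel, mouth chamfered 2 mm. A dark line across the top of the panel (105 mm up) marks it from above.
- brush1: Paint brush, 200 mm, 50 to 100 g, lying flat (origin 12 mm up), stem roughly away from the robot. Origin: centre of the shoulder, the flat face where stem meets grip. x to the stem's tip: 10 mm diameter, 80 long, last 6 tapered. To -x: grip and ferrule 80 long, 28 wide (y), 24 thick, then bristles 40 x 24 x 18. All alike; may be absent. Home it lies level, 2 mm low.
- brush2: Paint brush, 200 mm, 50 to 100 g, lying flat (origin 12 mm up), stem roughly away from the robot. Origin: centre of the shoulder, the flat face where stem meets grip. x to the stem's tip: 10 mm diameter, 80 long, last 6 tapered. To -x: grip and ferrule 80 long, 28 wide (y), 24 thick, then bristles 40 x 24 x 18. All alike; may be absent. Home it lies level, 2 mm low.
- brush3: Paint brush, 200 mm, 50 to 100 g, lying flat (origin 12 mm up), stem roughly away from the robot. Origin: centre of the shoulder, the flat face where stem meets grip. x to the stem's tip: 10 mm diameter, 80 long, last 6 tapered. To -x: grip and ferrule 80 long, 28 wide (y), 24 thick, then bristles 40 x 24 x 18. All alike; may be absent. Home it lies level, 2 mm low.
- brush4: Paint brush, 200 mm, 50 to 100 g, lying flat (origin 12 mm up), stem roughly away from the robot. Origin: centre of the shoulder, the flat face where stem meets grip. x to the stem's tip: 10 mm diameter, 80 long, last 6 tapered. To -x: grip and ferrule 80 long, 28 wide (y), 24 thick, then bristles 40 x 24 x 18. All alike; may be absent. Home it lies level, 2 mm low.
- knob_top (a point): Middle of the top of the black lock knob, 153 mm above the table on the rack's bridge, at rack x = 56 mm, y = 0; turns with the knob: x along its grip bar, which is 50 mm long, 14 mm wide and 27 mm high (bar from 126 to 153 mm above the table, on a 46 mm round flange 8 mm thick). The knob neither rises nor sinks.
- lock_knob (a joint): Free turning of the lock knob, rad, growing clockwise seen from above, 0 to 5.2; light friction (0.03 N m). At 5.2 the clamp bar meets the stems, it stops growing and the knob goes stiff. It starts somewhere between 0.4 and 2.0, so it takes several grips.
- lock_squeeze (a joint): How far the knob has been turned on, clockwise, since it went stiff, rad: 0 until then, at most 1.7. Turning on takes 0.2 to 0.4 N m; it stays where it is left.
- box_a: Painted cube-shaped box with wet paint, 75 mm; leave alone. Origin at the centre of its underside.
- box_b: Painted cube-shaped box with wet paint, 75 mm; leave alone. Origin at the centre of its underside.
- cup_a: White paper cup, 76 mm wide, 95 high; leave alone. Origin at the centre of its underside.
- cup_b: White paper cup, 76 mm wide, 95 high; leave alone. Origin at the centre of its underside.
- dish_a: Low round white paint dish, 72 mm wide, 14 high; leave alone. Origin at the centre of its underside.
- dish_b: Low round white paint dish, 72 mm wide, 14 high; leave alone. Origin at the centre of its underside.
There are look-alikes about, which are no part of the job. Leave any orange look-alike of the brush3 alone.

How it is judged:
By the outcome, as a careful person would: the job done as asked, in the order asked, and still so for the second after the job is handed in, with the robot touching nothing.
Of brush1, brush2, brush3, brush4 only 3 to 4 are there at a start; the rules pass over those that are not, and their reading is None.
At some moment in a run one of brush1, brush2, brush3, brush4 may be knocked a few centimetres aside while the robot is not near it.
Once in a run the grip may slacken for a moment while it holds something.
It also fails if it takes over 210 s, if anything falls off the work surface, if the arm or the gripper's body presses on something with over 40 N, if the wrist force passes 120 N, or if a joint passes its speed limit or range.

ROBOT

A 6-joint arm with a two-finger parallel gripper is mounted at the origin on the work surface. World frame = base frame: x ahead of the robot, y to its left, z up, the work surface at z = 0. Lengths are in m, angles in rad, forces in N, time in s.
With the tool pointing down it reaches from about 0.4 to 0.825 m from the base axis. Payload 7 kg.
Tool frame: the origin (TCP) lies midway between the tips of the shut fingers; the grasp point (between the pads) lies 19 mm behind it; z points along the fingers, y is the line along which they close (so a half turn about z gives the same grasp; the last joint's range is limited). The gripper opens to 88 mm and grips with 3 to 60 N. Pads are 19 mm wide; open, the fingers measure 130 mm over their backs; the gripper's body (78 mm by 193 mm) begins 47 mm behind the grasp point.
Start: joints at [1.604, 0.359, 0.012, 0, -1.224, -0.288], TCP at [0.17, 0.653, 0.227] pointing down, gripper open.
Joint ranges: [-3.07, 3.07], [-1.43, 2.12], [-1.02, 1.25], [-3.03, 1.67], [-3.05, -0], [-3.03, 3.03]. Speed limits (rad/s): [2.39, 2.39, 3.01, 3.14, 3.14, 3.14].

INTERFACE

Orientations are given as [roll, pitch, yaw] about the fixed x, y, z axes, in that order (R = Rz(yaw) Ry(pitch) Rx(roll)).
In Python, from station import arm gives the robot as it stands.
- The arm moves only by the tool servo_tool, never from a script. Its argument "deltas" is a list of rows, each a list of 7 numbers: the closure, from -1 (fully open) to 1 (shut), then the shift along the tool's x, y, z in mm, then the turn, a rotation vector about the tool's x, y, z in degrees. In form: [[gripper, x, y, z, ax, ay, az], ...]. A call has 1 to 20 rows; each row shifts and turns the commanded pose from where the row before left it, along the tool's axes as they then stand; what a row does not reach is not made up. A row lasts 1/12 s, in which the tool goes at most 41.7 mm and 7.16 degrees, less where a joint would pass 70% of its speed; a pose out of reach is approached as far as the arm can. A call is refused whole if a number of a shift passes 41.7 or a number of a turn 7.16, either way. A call with a gripper value outside its range is refused whole. The fingers move at their own pace and stop on an object; "squeeze" is the grip in N (left out, the last holds). Time passes only in rows, so rows that do not move let the fingers close. It gives the time, the measured TCP pose, the force, the opening and the grip force at its end, in the units of the state.
- arm.get_state(): the state, without advancing time (a new reading comes with each control period).
- arm.grab_frame(name): name is "side" or "top" or "wrist"; returns a dict with "color" (480x640x3 uint8, red, green, blue), "K" (3x3 intrinsics, pixels), "position" and "orientation" of the camera in the world. Camera axes: x right, y down, z forward; pixel columns grow to the right and rows downward; lengths in m; the calibration is good to about 2 mm. A picture is of the moment at which its call begins. There is no depth.
- arm.job_done(): hands the job in; it is judged then, once.
Trained networks look in a picture, given as the dict that the camera call returned (one of the last four; its "shot" number tells which), for a name from the list of things; names that differ only in an ending like _2 or _b are one class to them, and where a whole thing is asked for, a point or a joint stands for the part that bears it (a point fixed in the world has none). Each returns a list of dicts, best first, with "conf" (0 to 1); they miss things now and then, are a little off and sometimes report something else, mostly with a low value. They report only what shows in the picture. A call takes as long as a camera call. They do not tell look-alikes from the thing itself.
- arm.recognise(query, picture): "at" ([x, y, z] in m, in the coordinates of the camera as it stood for that picture, good to about 4 mm: the middle of the surface that is visible of it).
The state is a dict: "t": time; "q": joint angles; "qd": joint speeds; "joint_efforts": joint torques, N m; "eef_pos": TCP position; "ee_rot": TCP orientation; "force": force on the tool from outside, world axes, zero at the start; "moment": the same for the moment, N m; "width": finger opening in m; "gripper_force": force on a finger pad.
Only numpy, scipy, OpenCV 4.12 (cv2) and the standard library are available. Lean on these libraries where they do the work, as an engineer would, in place of code of your own. Each camera call takes 0.05 s, during which the arm holds its last target. There are 200 camera calls.

## Working session

There is one attempt and no reset: what is moved stays moved. The work goes in short steps, Python scripts to look and compute and a tool call to move; the robot and the scene stay as the last step left them, time stands still between calls to the robot, and variables do not carry over. Pictures are saved under pics/ and viewed, at most 14 in all, crops included, and the job is handed in when it is done.

Besides the shell and the picture viewer there is one more tool, called after "Emit:" as name(argument=value, ...) on one line, values as JSON. servo_tool: Moves the arm, as the interface text tells. Its arguments: {"type":"object","properties":{"deltas":{"type":"array","items":{"type":"array","items":{"type":"number"}}},"squeeze":{"type":"number"}},"required":["deltas"]}

```bash
ls; mkdir -p pics
python3 - <<'E'
from station import arm
import cv2
for n in("top","side"):
    p=arm.grab_frame(n); cv2.imwrite(f"pics/{n}0.png",p["color"][...,::-1]); print(n,p["position"],p["orientation"],p["K"])
s=arm.get_state(); print(s)
E
```

```text
pics
top [0.26845039 0.01433725 1.39732876] [-2.9221538   0.00545227 -1.53256227] [[566.3454776    0.         319.64998468]
 [  0.         566.3454776  246.72355839]
 [  0.           0.           1.        ]]
side [ 0.47306826 -0.96654259  0.78198378] [-2.14405811  0.00553843 -0.05898241] [[526.50037522   0.         322.1437594 ]
 [  0.         526.50037522 246.11838941]
 [  0.           0.           1.        ]]
{'t': 0.1, 'q': array([ 1.60409036e+00,  3.59289105e-01,  1.11822129e-02, -2.98063548e-04,
       -1.22411550e+00, -2.88130369e-01]), 'qd': array([-4.32088206e-04, -2.92315948e-03,  2.33412991e-03,  1.45757718e-03,
        6.39681622e-05, -9.75374483e-04]), 'joint_efforts': array([-7.48153343e-04, -5.84164488e+01,  2.93749738e+01,  7.01553851e+00,
        1.01087141e-02, -5.34005301e-05]), 'eef_pos': array([0.17005842, 0.65278526, 0.225749  ]), 'ee_rot': array([ 3.14014574e+00, -1.36600340e-04, -2.54937712e-01]), 'force': array([-0.1212341 , -0.49967236,  0.42337582]), 'moment': array([ 0.01483997, -0.00013167, -0.02910405]), 'gripper_force': 0.0, 'width': 0.08774230155288681}
```

View pics/top0.png

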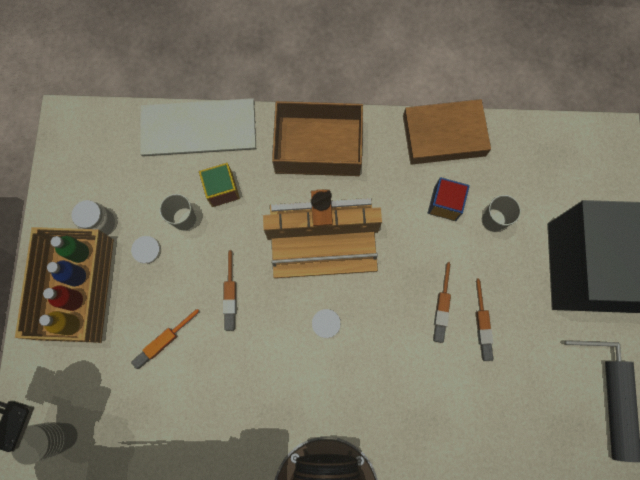

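View pics/side0.png

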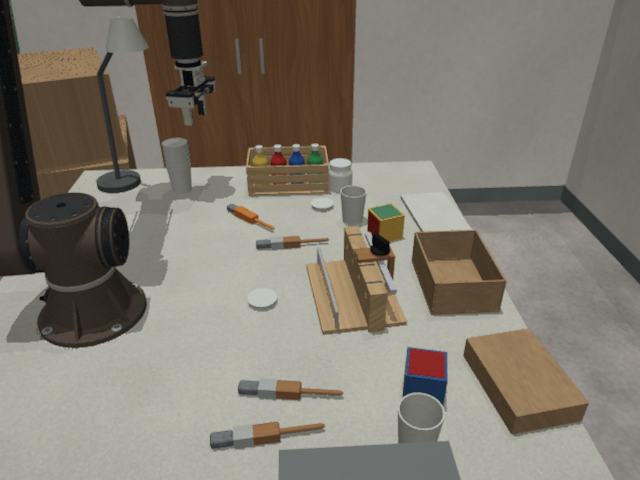

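Four brush-like things are in the top view: (230,290), (443,302) and (484,320) have silver ferrules and red-brown grips. The one at (165,338) is bright orange, so it is the look-alike. The rack is at (322,235), with the knob at (321,201). I'll check this in an enlarged crop.

```bash
cat > h.py <<'E'
from station import arm
import numpy as np, cv2
from scipy.spatial.transform import Rotation as R
def rot(e): return R.from_euler("xyz",e).as_matrix()
def ray(p,uv,z):
    "pixels -> world points on plane z"
    uv=np.atleast_2d(uv).astype(float); d=np.c_[uv,np.ones(len(uv))]@np.linalg.inv(p["K"]).T@rot(p["orientation"]).T
    return p["position"]+d*((z-p["position"][2])/d[:,2:])
def proj(p,X):
    c=(np.atleast_2d(X)-p["position"])@rot(p["orientation"]); c=c@p["K"].T; return c[:,:2]/c[:,2:]
def world(p,at): return p["position"]+rot(p["orientation"])@np.array(at)
def snap(n,f=None):
    p=arm.grab_frame(n)
    if f: cv2.imwrite(f"pics/{f}.png",p["color"][...,::-1])
    return p
E
python3 - <<'E'
from h import *
p=snap("top")
for q in("brush1","rack","knob_top","bridge","hole1","box_a","cup_a","dish_a","rail"):
    for d in arm.recognise(q,p)[:6]: 
        w=world(p,d["at"]); print(q,round(d["conf"],2),w.round(3),proj(p,w).round(0)[0])
c=p["color"][...,::-1]
a=cv2.resize(c[240:370,120:250],None,fx=3,fy=3,interpolation=cv2.INTER_CUBIC)
b=cv2.resize(c[185:285,255:390],(527,390),interpolation=cv2.INTER_CUBIC)[:,:400]
cv2.imwrite("pics/c1.png",np.hstack([a,b]))
E
```

```text
brush1 0.92 [0.316 0.409 0.023] [159. 346.]
brush1 0.9 [0.43  0.251 0.021] [228. 301.]
brush1 0.67 [ 0.388 -0.368  0.019] [483. 329.]
brush1 0.55 [ 0.428 -0.273  0.026] [444. 310.]
rack 0.85 [0.599 0.027 0.019] [323. 238.]
knob_top 0.68 [0.662 0.034 0.137] [321. 199.]
knob_top 0.49 [0.602 0.026 0.016] [323. 237.]
bridge 0.91 [0.602 0.03  0.019] [321. 236.]
hole1 0.94 [0.601 0.03  0.021] [321. 236.]
hole1 0.74 [0.662 0.036 0.139] [320. 199.]
box_a 0.96 [ 0.69  -0.275  0.079] [448. 200.]
box_a 0.8 [0.712 0.286 0.075] [219. 184.]
cup_a 0.97 [ 0.671 -0.409  0.054] [501. 212.]
cup_a 0.89 [0.647 0.393 0.051] [176. 211.]
cup_a 0.25 [ 0.69  -0.276  0.075] [449. 200.]
dish_a 0.84 [0.555 0.473 0.014] [144. 249.]
dish_a 0.76 [0.385 0.013 0.019] [325. 324.]
rail 0.82 [0.602 0.029 0.017] [322. 237.]
```

View pics/c1.png

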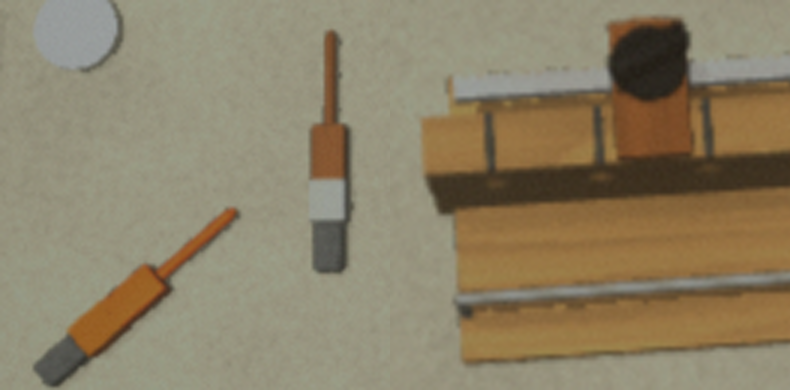

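The crop confirms it: the thing at lower left is all orange with no silver ferrule, so it is the look-alike. The true brush beside it has a brown grip and a silver ferrule. Next are the coarse brush poses from the top view and the wrist camera geometry.

```bash
cat >> h.py <<'E'
def brush(p,xy,half=0.14,z=0.012,dbg=None):
    "refine brush pose near xy: stem tip, shoulder, heading, by colour mask and table rectification"
    g=np.arange(-half,half,0.0005); X,Y=np.meshgrid(xy[0]+g,xy[1]+g,indexing="ij")
    uv=proj(p,np.c_[X.ravel(),Y.ravel(),np.full(X.size,z)]).astype(np.float32)
    im=cv2.remap(p["color"],uv[:,0].reshape(X.shape),uv[:,1].reshape(X.shape),cv2.INTER_LINEAR)
    if dbg: cv2.imwrite(f"pics/{dbg}.png",im[...,::-1])
    a=im.astype(int); m=((a[...,0]-a[...,2]>35)&(a[...,0]>1.35*a[...,1])).astype(np.uint8)
    n,l,st,ce=cv2.connectedComponentsWithStats(m)
    c=l.shape[0]/2; best=max((i for i in range(1,n) if st[i,4]>600),key=lambda i:st[i,4]/(1+np.hypot(*(ce[i]-c))/60))
    ij=np.argwhere(l==best); P=xy+(ij-c)*0.0005
    m0=P.mean(0); w,v=np.linalg.eigh(np.cov((P-m0).T)); d=v[:,1]*np.sign(v[0,1])
    s=(P-m0)@d; n_=np.array([-d[1],d[0]]); t=(P-m0)@n_
    h,e=np.histogram(s,np.arange(s.min(),s.max()+.001,.001)); wd=h*0.0005**2/0.001
    k=np.where(wd>0.019)[0].max(); sh=m0+d*e[k+1]; g1=(s<e[k+1])
    gc=P[g1].mean(0); st_=P[s>e[k+1]+.005].mean(0); dd=st_-gc; dd/=np.linalg.norm(dd)
    sh=gc+dd*((sh-gc)@dd)
    return dict(sh=sh.round(4),yaw=round(float(np.arctan2(dd[1],dd[0])),4),len=round(float(s.max()-e[k+1]),4),grip=round(float(e[k+1]-s.min()),4),w=round(float(np.median(wd[:k])),4))
E
python3 - <<'E'
from h import *
p=snap("top")
for xy in([.46,.251],[.45,-.275],[.42,-.368]):
    print(brush(p,np.array(xy),.09))
w=snap("wrist"); s=arm.get_state(); T=rot(s["ee_rot"])
print(w["K"][0],(T.T@(w["position"]-s["eef_pos"])).round(4),(T.T@rot(w["orientation"])).round(3))
E
```

```text
{'sh': array([0.4804, 0.2536]), 'yaw': 0.0518, 'len': 0.0694, 'grip': 0.042, 'w': 0.0265}
{'sh': array([ 0.4712, -0.2776]), 'yaw': -0.1178, 'len': 0.0692, 'grip': 0.043, 'w': 0.0262}
{'sh': array([ 0.4313, -0.3686]), 'yaw': 0.1326, 'len': 0.0787, 'grip': 0.043, 'w': 0.0267}
[398.09071931   0.         311.73863942] [ 0.0647 -0.0002 -0.1595] [[-0.001 -0.969 -0.246]
 [ 1.    -0.001 -0.   ]
 [-0.    -0.246  0.969]]
```

Emit:
servo_tool(deltas=[[-1,0,0,-10,0,0,-4.9],[-1,0,0,-10,0,0,-4.9],[-1,0,0,-10,0,0,-4.8],[-1,18,30,-2,0,0,0],[-1,18,30,-2,0,0,0],[-1,18,30,-2,0,0,0],[-1,18,30,-2,0,0,0],[-1,18,30,-2,0,0,0],[-1,18,30,-2,0,0,0],[-1,18,30,-2,0,0,0],[-1,18,30,-2,0,0,0],[-1,18,30,-2,0,0,0],[-1,18,30,-2,0,0,0],[-1,18,30,-2,0,0,0],[-1,18,30,-2,0,0,0],[-1,18,30,-2,0,0,0],[-1,18,30,-2,0,0,0],[-1,18,30,-2,0,0,0],[-1,18,30,-2,0,0,0],[-1,18,30,-2,0,0,0]])

```text
t: 2.37
eef_pos: [0.4767, 0.1416, 0.2911]
ee_rot: [-3.141, -0.001, 0.0]
force: [-0.3, 1.4, -0.1]
width: 0.0876
gripper_force: 0.0
```

Emit:
servo_tool(deltas=[[-1,15,25,0,0,0,0],[-1,15,25,0,0,0,0],[-1,15,25,0,0,0,0],[-1,15,25,0,0,0,0],[-1,13,10,0,0,0,0],[-1,0,0,0,0,0,0],[-1,0,0,0,0,0,0]])

```text
t: 2.95
eef_pos: [0.5494, 0.0324, 0.2902]
ee_rot: [3.141, 0.001, -0.002]
force: [-0.0, 0.7, -0.4]
width: 0.0875
gripper_force: 0.0
```

Run:
```python
from h import *
w=snap("wrist","w1"); print(w["position"],w["orientation"])
np.savez("w1.npz",**{k:w[k] for k in("color","K","position","orientation")})
```

```text
[0.61426933 0.0327747  0.44966754] [ 2.89250429e+00 -2.98048667e-04 -1.57385944e+00]
```

View pics/w1.png

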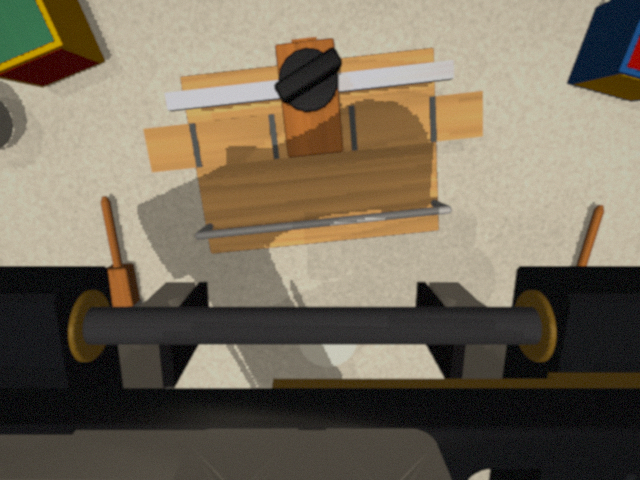

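The wrist view shows the rack. The panel top has corners at (145,129), (150,171), (483,135) and (483,92). The four marker lines run from about (192,124) to (436,140), the rail from (200,232) to (450,208), and the knob bar from (279,93) to (338,58). Next is the rack pose fit.

Run:
```python
from h import *
from scipy.optimize import least_squares
p=dict(np.load("w1.npz"))
M=[(0,.14,.105,151,171),(0,-.14,.105,483,135),(.036,.14,.105,145,129),(.036,-.14,.105,483,92)]
for y,f,b in((.099,(199,166),(192,124)),(.033,(277,159),(271,115)),(-.033,(355,150),(350,106)),(-.099,(436,140),(431,97))): M+=[(0,y,.105,*f),(.036,y,.105,*b)]
M+=[(-.1,.13,.012,211,252),(-.1,-.13,.012,438,229)]
M=np.array(M)
def W(t,X): c,s=np.cos(t[2]),np.sin(t[2]); return np.c_[t[0]+c*X[:,0]-s*X[:,1],t[1]+s*X[:,0]+c*X[:,1],X[:,2]]
f=lambda t:(proj(p,W(t,M[:,:3]))-M[:,3:]).ravel()
r=least_squares(f,[.6,.03,0],loss="soft_l1"); t=r.x; print(t.round(4)); print(f(t).reshape(-1,2).round(1).tolist())
for n,X in dict(h1=(0,.099,.075),h2=(0,.033,.075),h3=(0,-.033,.075),h4=(0,-.099,.075),knob=(.056,0,.153)).items():
    w=W(t,np.array([X]));print(n,w.round(4),proj(p,w).round(0))
k=ray(p,[(279,93),(338,58),(283,79),(336,75)],.153); print(k.round(4), np.degrees(np.arctan2(*(k[0]-k[1])[1::-1])))
b=brush(p,np.array([.50,.254]),.07); print(b)
```

```text
[0.6051 0.0294 0.1029]
[[1.5, 1.1], [-0.8, 1.2], [-1.3, -0.5], [-0.8, -1.4], [0.9, 0.9], [0.3, -1.0], [-0.2, -0.4], [0.3, -0.8], [-0.5, 0.1], [1.1, -0.7], [-3.0, 1.5], [0.7, -0.8], [-0.4, 1.8], [1.0, 1.2]]
h1 [[0.5949 0.1279 0.075 ]] [[209. 165.]]
h2 [[0.6017 0.0623 0.075 ]] [[280. 157.]]
h3 [[ 0.6085 -0.0034  0.075 ]] [[351. 150.]]
h4 [[ 0.6152 -0.069   0.075 ]] [[423. 142.]]
knob [[0.6608 0.0352 0.153 ]] [[308.  74.]]
[[0.6484 0.0555 0.153 ]
 [0.6709 0.0145 0.153 ]
 [0.6575 0.0525 0.153 ]
 [0.66   0.0157 0.153 ]] 118.7200144702385
{'sh': array([0.4793, 0.256 ]), 'yaw': 0.0752, 'len': 0.0789, 'grip': 0.05, 'w': 0.0315}
```

Emit:
servo_tool(deltas=[[-1,-10.6,-22,15,0,0,0],[-1,-10.6,-22,15,0,0,0],[-1,-10.6,-22,15,0,0,0],[-1,-10.6,-22,15,0,0,0],[-1,-10.6,-22,15,0,0,0],[-1,-10.6,-22,15,0,0,0],[-1,-10.6,-22,15,0,0,0],[-1,-10.6,-22,15,0,0,0],[-1,-10.6,-22,15,0,0,0],[-1,-10.6,-22,15,0,0,-3.7],[-1,0,0,10,0,0,0],[-1,0,0,10,0,0,0],[-1,0,0,0,0,0,0],[-1,0,0,0,0,0,0]])

```text
t: 4.17
eef_pos: [0.4429, 0.2528, 0.1205]
ee_rot: [3.141, 0.0, 0.064]
force: [0.7, 0.5, 0.3]
width: 0.0875
gripper_force: 0.0
```

Run:
```python
from h import *
w=snap("wrist"); print(brush(w,np.array([.50,.255]),.07,dbg="b1"), brush(w,np.array([.50,.255]),.07,z=.018))
```

```text
{'sh': array([0.4782, 0.2554]), 'yaw': 0.0652, 'len': 0.0809, 'grip': 0.049, 'w': 0.028} {'sh': array([0.479 , 0.2554]), 'yaw': 0.0639, 'len': 0.0787, 'grip': 0.048, 'w': 0.0275}
```

Emit:
servo_tool(deltas=[[-1,0,0,25,0,0,0],[-1,0,0,25,0,0,0],[-1,0,0,25,0,0,0],[-1,0,0,22,0,0,0],[-1,0,0,14,0,0,0],[-1,0,0,5,0,0,0],[-1,0,0,0,0,0,0],[1,0,0,0,0,0,0],[1,0,0,0,0,0,0],[1,0,0,0,0,0,0],[1,0,0,0,0,0,0],[1,0,0,0,0,0,0],[1,0,0,0,0,0,0],[1,0,0,0,0,0,0],[1,0,0,0,0,0,0]], squeeze=40)

```text
t: 5.47
eef_pos: [0.4432, 0.2533, 0.0046]
ee_rot: [-3.141, -0.0, 0.065]
force: [-1.0, -0.4, -0.6]
width: 0.04
gripper_force: 0.0
```

Emit:
servo_tool(deltas=[[1,0,0,0,0,0,0],[1,0,0,0,0,0,0],[1,0,0,0,0,0,0],[1,0,0,0,0,0,0],[1,0,0,0,0,0,0]])

```text
t: 5.88
eef_pos: [0.4431, 0.2531, 0.0045]
ee_rot: [3.141, 0.0, 0.065]
force: [-0.1, -0.1, 0.5]
width: 0.0279
gripper_force: 40.0
```

Emit:
servo_tool(deltas=[[1,0,0,-10,0,0,0],[1,0,0,-20,0,0,0],[1,0,0,-20,0,0,0],[1,0,0,-13,0,0,-2.2],[1,0,10,0,0,0,0],[1,0,25,0,0,0,0],[1,0,30,0,0,0,0],[1,1,30,0,0,0,0],[1,1,25,0,0,0,0],[1,1,15,0,0,0,0],[1,0,5,0,0,0,0],[1,0,0,0,0,0,0],[1,0,0,0,0,0,0]])

```text
t: 6.97
eef_pos: [0.4605, 0.1142, 0.0676]
ee_rot: [-3.141, -0.0, 0.102]
force: [0.2, 0.5, -2.3]
width: 0.0278
gripper_force: 40.0
```

Run:
```python
from h import *
w=snap("wrist","w2"); print(brush(w,np.array([.58,.125]),.06,z=.075,dbg="b2"))
s=arm.get_state();print(s["eef_pos"],s["ee_rot"],s["width"],s["gripper_force"])
p=snap("side")
cv2.imwrite("pics/s2.png",cv2.resize(p["color"][190:350,230:430,::-1],None,fx=4,fy=3.75)[:600])
```

```text
Traceback (most recent call last):
  File "h.py", line 29, in brush
    k=np.where(wd>0.019)[0].max(); sh=m0+d*e[k+1]; g1=(s<e[k+1])
ValueError: zero-size array to reduction operation maximum which has no identity
```

View pics/w2.png

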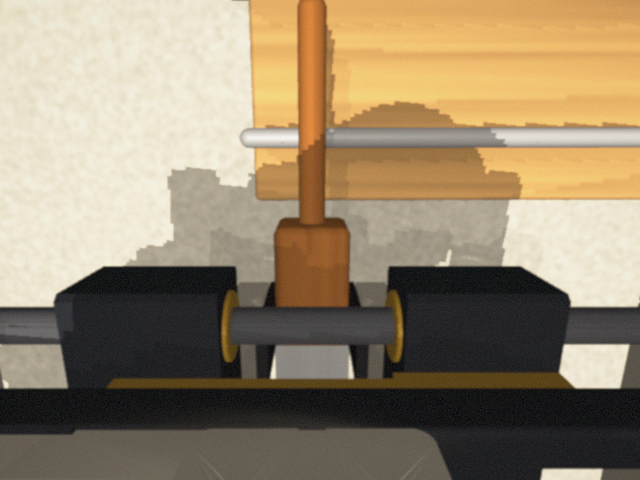

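The stem points straight up at column 312, with its tip at the top edge. The rail is horizontal in the picture, with its left end at (241,138), so the yaw is aligned. I'll check the lateral fit against the rack model.

```bash
cat >> h.py <<'E'
T0=np.array([.6051,.0294,.1029])
def rk(X,t=T0):
    X=np.atleast_2d(X);c,s=np.cos(t[2]),np.sin(t[2]); return np.c_[t[0]+c*X[:,0]-s*X[:,1],t[1]+s*X[:,0]+c*X[:,1],X[:,2]]
def tork(w,t=T0):
    w=np.array(w);c,s=np.cos(t[2]),np.sin(t[2]);d=w[:2]-t[:2]; return np.array([c*d[0]+s*d[1],-s*d[0]+c*d[1],w[2]])
E
python3 - <<'E'
from h import *
w=snap("wrist"); s=arm.get_state()
print("rail end/plate", proj(w,rk([[-.068,.125,.057],[-.1,.13,.012],[-.068,.13,.012],[-.05,.13,.012]])).round(1).tolist())
print("tcp rack",tork(s["eef_pos"]),s["eef_pos"],s["ee_rot"])
print("stem px ->rack", [tork(x).round(4) for x in ray(w,[(312,10),(312,100),(312,200)],.075)])
p=snap("side"); cv2.imwrite("pics/s2.png",cv2.resize(p["color"][190:350,230:430,::-1],(800,600)))
print((proj(p,rk([[-.1,.099,.075],[-.02,.099,.075],[0,.099,.075]]))-[230,190])*[4,3.75])
E
```

```text
rail end/plate [[251.7, 138.1], [256.8, 200.3], [254.7, 139.2], [253.4, 102.8]]
tcp rack [-0.13493521  0.09988435  0.06759161] [0.46061857 0.11489567 0.06759161] [-3.14147566e+00 -2.03752232e-04  1.03387421e-01]
stem px ->rack [array([-0.0258,  0.1001,  0.075 ]), array([-0.055 ,  0.1001,  0.075 ]), array([-0.0912,  0.1001,  0.075 ])]
[[307.31240542 220.2692198 ]
 [435.2703706  209.04891595]
 [466.9357372  206.27226165]]
```

View pics/s2.png

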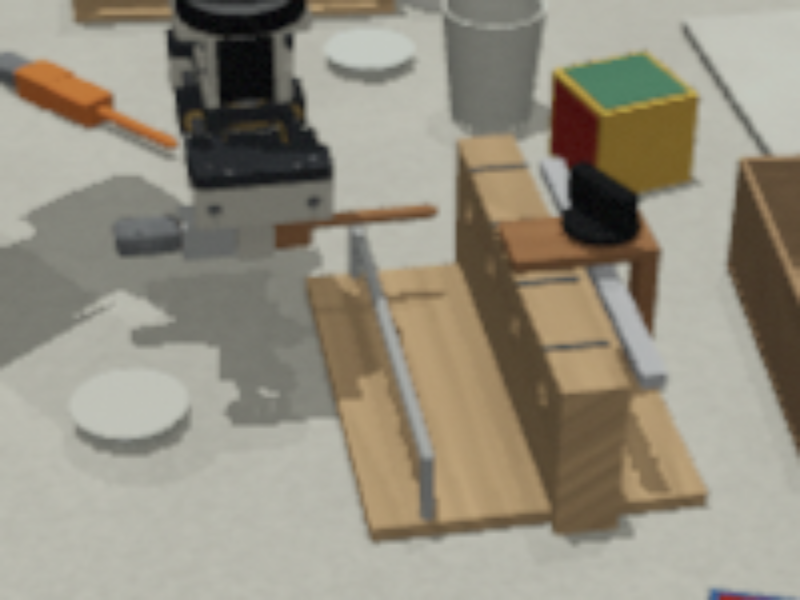

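The side view shows the stem level in front of hole 1, with its tip at (436,210) as predicted. I'll insert it.

Emit:
servo_tool(deltas=[[1,5,0.9,0,0,0,0],[1,8,0,0,0,0,0],[1,8,0,0,0,0,0],[1,8,0,0,0,0,0],[1,8,0,0,0,0,0],[1,8,0,0,0,0,0],[1,0,0,0,0,0,0]], squeeze=30)

```text
t: 7.7
eef_pos: [0.5072, 0.1183, 0.0674]
ee_rot: [3.141, -0.001, 0.103]
force: [1.0, 1.1, -0.5]
width: 0.0282
gripper_force: 3.0
```

The grip force dropped to 3 N, which is the slackening. I'll hold still and then look.

Emit:
servo_tool(deltas=[[1,0,0,0,0,0,0],[1,0,0,0,0,0,0],[1,0,0,0,0,0,0],[1,0,0,0,0,0,0],[1,0,0,0,0,0,0],[1,0,0,0,0,0,0]], squeeze=30)

```text
t: 8.2
eef_pos: [0.5053, 0.118, 0.0677]
ee_rot: [-3.141, -0.0, 0.103]
force: [0.6, -0.2, -1.4]
width: 0.0276
gripper_force: 30.0
```

Run:
```python
from h import *
s=arm.get_state();print(tork(s["eef_pos"]),s["width"],s["gripper_force"])
w=snap("wrist"); p=snap("side")
a=cv2.resize(p["color"][220:290,250:370,::-1],(800,300)); b=cv2.resize(w["color"][0:300,:,::-1],(640,300)); b=cv2.copyMakeBorder(b,0,0,0,160,0)
cv2.imwrite("pics/s3.png",np.vstack([a,b]))
```

```text
[-0.09020722  0.09840831  0.06770583] 0.027623294753004776 29.999631643295288
```

View pics/s3.png

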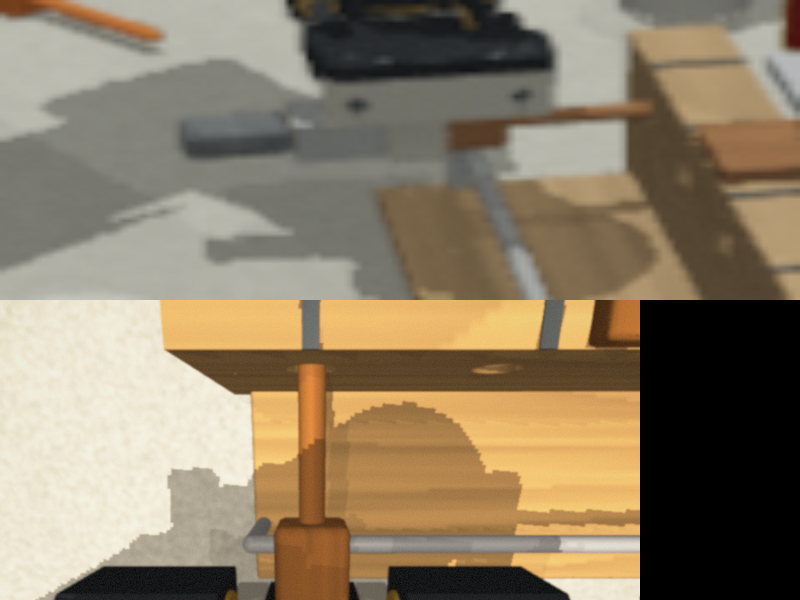

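The stem has entered hole 1 and is still level, and the grip is back at 30 N. I'll push it home.

Emit:
servo_tool(deltas=[[1,6,0,0,0,0,0],[1,8,0,0,0,0,0],[1,8,0,0,0,0,0],[1,8,0,0,0,0,0],[1,8,0,0,0,0,0],[1,8,0,0,0,0,0],[1,6,0,0,0,0,0],[1,2,0,0,0,0,0],[1,1,0,0,0,0,0],[1,0,0,0,0,0,0]])

```text
t: 9.13
eef_pos: [0.5595, 0.1233, 0.0671]
ee_rot: [3.141, 0.001, 0.103]
force: [-2.3, 0.8, -2.4]
width: 0.0277
gripper_force: 30.0
```

Emit:
servo_tool(deltas=[[1,1,0,0,0,0,0],[1,1,0,0,0,0,0],[1,1,0,0,0,0,0],[1,0,0,0,0,0,0]])

```text
t: 9.47
eef_pos: [0.5595, 0.1232, 0.067]
ee_rot: [3.141, 0.006, 0.102]
force: [-14.1, 2.6, 5.3]
width: 0.0279
gripper_force: 30.0
```

Emit:
servo_tool(deltas=[[1,0,0,1.5,0,0,0],[0,0,0,0,0,0,0],[0,0,0,0,0,0,0],[0,0,0,0,0,0,0],[0,0,0,0,0,0,0],[0,0,0,0,0,0,0],[0,0,0,-10,0,0,0],[0,-3,0,-25,0,0,0],[0,-5,0,-35,0,0,0],[0,-10,0,-35,0,0,0],[0,-30,0,-20,0,0,0],[0,-30,0,0,0,0,0],[0,0,0,0,0,0,0],[0,0,0,0,0,0,0]])

```text
t: 10.63
eef_pos: [0.4848, 0.1159, 0.1929]
ee_rot: [-3.14, -0.003, 0.104]
force: [-0.0, -0.9, 0.8]
width: 0.0437
gripper_force: 0.0
```

Run:
```python
from h import *
s=arm.get_state();print(s["eef_pos"],s["width"])
w=snap("wrist"); t=snap("top"); p=snap("side")
for xy in([.45,-.275],[.42,-.368]): print(brush(t,np.array(xy),.09))
a=cv2.resize(p["color"][200:300,270:430,::-1],(480,300)); b=cv2.resize(w["color"][0:300,:,::-1],(480,225)); b=cv2.copyMakeBorder(b,0,75,0,0,0)
c=cv2.resize(t["color"][190:370,240:520,::-1],(780,300))[:,:800]; c=cv2.copyMakeBorder(c,0,0,0,20,0)
cv2.imwrite("pics/s4.png",np.vstack([np.hstack([a,b])[:,:800],c]))
```

```text
[0.48481717 0.11592528 0.19289331] 0.04372611078400768
{'sh': array([ 0.4714, -0.2776]), 'yaw': -0.1167, 'len': 0.069, 'grip': 0.043, 'w': 0.026}
{'sh': array([ 0.4313, -0.3684]), 'yaw': 0.127, 'len': 0.0788, 'grip': 0.043, 'w': 0.027}
```

View pics/s4.png

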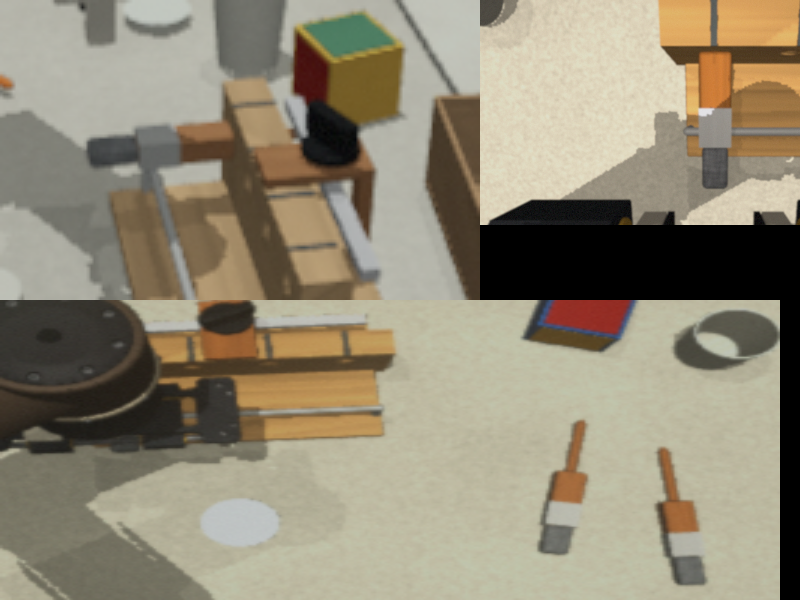

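Brush A is home in hole 1: the shoulder is against the panel and the head rests on the rail. The other two brushes have not moved. Next is the brush at (443,302).

Emit:
servo_tool(deltas=[[0,0,0,0,0,0,6.3],[0,0,0,0,0,0,6.3],[-0.36,0,15,3,0,0,0],[-0.36,0,30,5,0,0,0],[-0.36,0,30,5,0,0,0],[-0.36,0,30,5,0,0,0],[-0.36,0,30,5,0,0,0],[-0.36,0,30,5,0,0,0],[-0.36,0,30,5,0,0,0],[-0.36,0,30,5,0,0,0],[-0.36,0,30,5,0,0,0],[-0.36,0,30,5,0,0,0],[-0.36,-1,30,5,0,0,0],[-0.36,-1,30,5,0,0,0],[-0.36,-1,30,5,0,0,0],[-0.36,-1,30,5,0,0,0],[-0.36,0,18,5,0,0,0],[-0.36,0,0,5,0,0,0],[-0.36,0,0,0,0,0,0]])

```text
t: 12.37
eef_pos: [0.4307, -0.305, 0.1111]
ee_rot: [-3.141, 0.003, -0.118]
force: [-0.4, 0.7, 0.4]
width: 0.0595
gripper_force: 0.0
```

Run:
```python
from h import *
s=arm.get_state();print(s["eef_pos"],s["ee_rot"],s["width"])
w=snap("wrist"); b=brush(w,np.array([.48,-.278]),.055);print(b)
d=np.r_[b["sh"],0]-s["eef_pos"]; print((rot(s["ee_rot"]).T@d).round(4))
```

```text
[ 0.43071086 -0.30497164  0.11111915] [-3.14093156  0.00335415 -0.11806305] 0.05954428701888396
{'sh': array([ 0.4693, -0.2737]), 'yaw': -0.1529, 'len': 0.0666, 'grip': 0.047, 'w': 0.029}
[ 0.035  -0.0355  0.111 ]
```

Emit:
servo_tool(deltas=[[-0.36,0,-15,0,0,0,0],[-0.36,0,-16,0,0,0,0],[-0.36,0,0,0,0,0,0],[-0.36,0,0,0,0,0,0]])

```text
t: 12.75
eef_pos: [0.4363, -0.272, 0.1135]
ee_rot: [3.142, -0.0, -0.114]
force: [0.5, -0.4, -0.7]
width: 0.0597
gripper_force: 0.0
```

Run:
```python
from h import *
s=arm.get_state();print(s["eef_pos"],s["ee_rot"],s["width"])
w=snap("wrist"); b=brush(w,np.array([.50,-.278]),.07,dbg="b3");print(b)
d=np.r_[b["sh"],0]-s["eef_pos"]; print((rot(s["ee_rot"]).T@d).round(4))
```

```text
[ 0.43626639 -0.27200937  0.11345398] [ 3.14150912e+00 -4.69327503e-04 -1.13575947e-01] 0.05972529653672415
{'sh': array([ 0.4686, -0.2742]), 'yaw': -0.1424, 'len': 0.0803, 'grip': 0.041, 'w': 0.0278}
[ 0.0323 -0.0015  0.1135]
```

Emit:
servo_tool(deltas=[[-0.36,0,0,10,0,0,1.6],[-0.36,-3.7,-2.4,25,0,0,0],[-0.36,0,0,25,0,0,0],[-0.36,0,0,25,0,0,0],[-0.36,0,0,18,0,0,0],[-0.36,0,0,6,0,0,0],[-0.36,0,0,0,0,0,0],[1,0,0,0,0,0,0],[1,0,0,0,0,0,0],[1,0,0,0,0,0,0],[1,0,0,0,0,0,0],[1,0,0,0,0,0,0],[1,0,0,0,0,0,0],[1,0,0,0,0,0,0],[1,0,0,0,0,0,0],[1,0,0,0,0,0,0]], squeeze=40)

```text
t: 14.13
eef_pos: [0.4329, -0.2701, 0.0047]
ee_rot: [3.141, -0.001, -0.144]
force: [-1.2, 1.2, 7.0]
width: 0.0279
gripper_force: 40.0
```

Emit:
servo_tool(deltas=[[1,0,0,-10,0,0,0],[1,0,0,-18,0,0,-4.7],[1,0,0,-20,0,0,-4.7],[1,0,0,-15,0,0,-4.7],[1,5,-12,0,0,0,0],[1,9,-25,0,0,0,0],[1,9,-25,0,0,0,0],[1,9,-25,0,0,0,0],[1,9,-25,0,0,0,0],[1,9,-25,0,0,0,0],[1,9,-25,0,0,0,0],[1,5,-12,0,0,0,0],[1,1.6,-7.2,0,0,0,0],[1,0,0,0,0,0,0],[1,0,0,0,0,0,0]])

```text
t: 15.38
eef_pos: [0.4791, -0.0832, 0.0673]
ee_rot: [-3.142, 0.0, 0.102]
force: [0.2, -0.7, 0.1]
width: 0.0275
gripper_force: 40.0
```

```bash
cat >> h.py <<'E'
def held():
    "stem axis of the held brush in rack axes, from the wrist picture; TCP in rack axes"
    s=arm.get_state(); w=snap("wrist"); a=w["color"].astype(int)
    m=(a[...,0]-a[...,2]>60)&(a[...,0]>1.5*a[...,1]); o=[]
    for v in (60,100,140,180,205):
        c=[x for x in np.flatnonzero(m[v,240:400])+240]; c=[x for x in c if abs(x-np.median(c))<20]
        if len(c)>5: o.append((v,len(c),*tork(ray(w,[(np.mean(c),v)],.075)[0])[:2].round(4)))
    print("tcp",tork(s["eef_pos"]).round(4),"yaw-rack",(s["ee_rot"][2]-T0[2]).round(4),"w",s["width"].round(4),s["gripper_force"].round(1)); print(o); return w
E
python3 - <<'E'
from h import *
held()
E
```

```text
Traceback (most recent call last):
  File "h.py", line 45, in held
    print("tcp",tork(s["eef_pos"]).round(4),"yaw-rack",(s["ee_rot"][2]-T0[2]).round(4),"w",s["width"].round(4),s["gripper_force"].round(1)); print(o); return w
                                                                                           ^^^^^^^^^^^^^^^^
AttributeError: 'float' object has no attribute 'round'
```

```bash
sed -i 's/s\["width"\].round(4),s\["gripper_force"\].round(1)/s["width"],s["gripper_force"]/' h.py
python3 - <<'E'
from h import *
held()
E
```

```text
tcp [-0.137  -0.0994  0.0672] yaw-rack -0.0017 w 0.027664488524346834 39.99356389045715
[(60, 27, np.float64(-0.0438), np.float64(-0.0988)), (100, 26, np.float64(-0.0571), np.float64(-0.0986)), (140, 25, np.float64(-0.071), np.float64(-0.0987)), (180, 25, np.float64(-0.0856), np.float64(-0.0987)), (205, 23, np.float64(-0.0951), np.float64(-0.0986))]
```

Emit:
servo_tool(deltas=[[1,5,0,0,0,0,0],[1,8,0,0,0,0,0],[1,8,0,0,0,0,0],[1,8,0,0,0,0,0],[1,8,0,0,0,0,0],[1,0,0,0,0,0,0]], squeeze=30)

```text
t: 15.98
eef_pos: [0.5183, -0.0793, 0.067]
ee_rot: [3.141, -0.001, 0.101]
force: [-0.5, -0.1, -0.5]
width: 0.0278
gripper_force: 30.0
```

Emit:
servo_tool(deltas=[[1,6,0,0,0,0,0],[1,8,0,0,0,0,0],[1,8,0,0,0,0,0],[1,8,0,0,0,0,0],[1,8,0,0,0,0,0],[1,8,0,0,0,0,0],[1,8,0,0,0,0,0],[1,4,0,0,0,0,0],[1,2,0,0,0,0,0],[1,1,0,0,0,0,0],[1,1,0,0,0,0,0],[1,0,0,0,0,0,0]])

```text
t: 16.98
eef_pos: [0.5778, -0.0731, 0.0671]
ee_rot: [-3.142, 0.0, 0.101]
force: [0.4, 0.5, -0.7]
width: 0.0274
gripper_force: 30.0
```

Emit:
servo_tool(deltas=[[1,1,0,0,0,0,0],[1,1,0,0,0,0,0],[1,1,0,0,0,0,0],[1,0,0,0,0,0,0]])

```text
t: 17.32
eef_pos: [0.5795, -0.073, 0.0668]
ee_rot: [-3.142, 0.003, 0.101]
force: [-6.4, -0.0, 2.0]
width: 0.0279
gripper_force: 30.0
```

Contact again. Another 1 mm, then lower, release and go up toward the third brush.

Emit:
servo_tool(deltas=[[1,1,0,0,0,0,0],[1,0,0,1.5,0,0,0],[0,0,0,0,0,0,0],[0,0,0,0,0,0,0],[0,0,0,0,0,0,0],[0,0,0,0,0,0,0],[0,0,0,0,0,0,0],[0,0,0,-10,0,0,0],[0,-3,0,-25,0,0,0],[0,-5,0,-35,0,0,0],[0,-10,0,-25,0,0,0],[0,-30,0,0,0,0,0],[0,-30,0,0,0,0,0],[0,0,0,0,0,0,0],[0,0,0,0,0,0,0]])

```text
t: 18.57
eef_pos: [0.5034, -0.0808, 0.1621]
ee_rot: [-3.141, -0.002, 0.101]
force: [0.2, 0.2, 0.7]
width: 0.0438
gripper_force: 0.0
```

Run:
```python
from h import *
s=arm.get_state();print(s["eef_pos"],s["ee_rot"],s["width"])
w=snap("wrist"); t=snap("top"); p=snap("side")
print(brush(t,np.array([.43,-.368]),.09))
a=cv2.resize(p["color"][200:340,270:430,::-1],(343,300)); b=cv2.resize(w["color"][0:300,:,::-1],(457,300))
c=cv2.resize(t["color"][190:370,120:520,::-1],(667,300)); c=cv2.copyMakeBorder(c,0,0,0,133,0)
cv2.imwrite("pics/s5.png",np.vstack([np.hstack([a,b]),c]))
```

```text
[ 0.50343144 -0.08076513  0.16206309] [-3.14138991e+00 -2.03724714e-03  1.01399947e-01] 0.043846670421348
{'sh': array([ 0.4313, -0.3685]), 'yaw': 0.1287, 'len': 0.0787, 'grip': 0.043, 'w': 0.027}
```

View pics/s5.png

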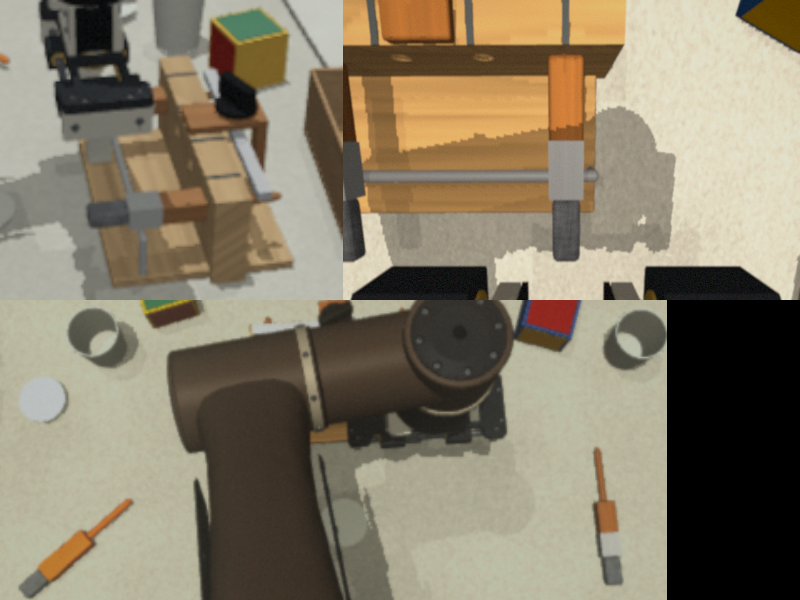

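Two are home, in holes 1 and 4. The third brush is still at its place, and the orange one is untouched.

Emit:
servo_tool(deltas=[[0,0,0,0,0,0,-1.6],[-0.5,-12,22,5,0,0,0],[-0.5,-14.5,28,5,0,0,0],[-0.5,-14.5,28,5,0,0,0],[-0.5,-14.5,28,5,0,0,0],[-0.5,-14.5,28,5,0,0,0],[-0.5,-14.5,28,5,0,0,0],[-0.5,-14.5,28,5,0,0,0],[-0.5,-14.5,28,5,0,0,0],[-0.5,-14.5,28,5,0,0,0],[-0.5,-16.5,30,5,0,0,0],[-0.5,0,0,0,0,0,0],[-0.5,0,0,0,0,0,0]])

```text
t: 19.8
eef_pos: [0.3959, -0.3745, 0.1095]
ee_rot: [-3.141, 0.002, 0.126]
force: [0.6, 1.1, -1.0]
width: 0.0655
gripper_force: 0.0
```

Run:
```python
from h import *
s=arm.get_state();print(s["eef_pos"],s["ee_rot"],s["width"])
w=snap("wrist"); b=brush(w,np.array([.46,-.366]),.07,dbg="b4");print(b)
d=np.r_[b["sh"],0]-s["eef_pos"]; print((rot(s["ee_rot"]).T@d).round(4))
```

```text
[ 0.39591311 -0.37452092  0.10949265] [-3.14071573e+00  1.72372427e-03  1.25802422e-01] 0.0654966095073868
{'sh': array([ 0.4295, -0.3646]), 'yaw': 0.0985, 'len': 0.0801, 'grip': 0.041, 'w': 0.028}
[ 0.0348 -0.0055  0.1094]
```

Emit:
servo_tool(deltas=[[-0.5,0,0,10,0,0,1.6],[-0.5,-1.6,-6.6,25,0,0,0],[-0.5,0,0,25,0,0,0],[-0.5,0,0,25,0,0,0],[-0.5,0,0,15,0,0,0],[-0.5,0,0,5,0,0,0],[-0.5,0,0,0,0,0,0],[1,0,0,0,0,0,0],[1,0,0,0,0,0,0],[1,0,0,0,0,0,0],[1,0,0,0,0,0,0],[1,0,0,0,0,0,0],[1,0,0,0,0,0,0],[1,0,0,0,0,0,0],[1,0,0,0,0,0,0],[1,0,0,0,0,0,0],[1,0,0,0,0,0,0]], squeeze=40)

```text
t: 21.27
eef_pos: [0.3946, -0.3668, 0.006]
ee_rot: [3.141, -0.0, 0.101]
force: [-0.6, -0.1, 6.1]
width: 0.0276
gripper_force: 40.0
```

Emit:
servo_tool(deltas=[[1,0,0,-10,0,0,0],[1,0,0,-25,0,0,0],[1,0,0,-25,0,0,0],[1,0,0,-25,0,0,0],[1,5,-14,-24,0,0,0],[1,9.5,-28,0,0,0,0],[1,9.5,-28,0,0,0,0],[1,9.5,-28,0,0,0,0],[1,9.5,-28,0,0,0,0],[1,9.5,-28,0,0,0,0],[1,9.5,-28,0,0,0,0],[1,9.5,-28,0,0,0,0],[1,9.5,-28,0,0,0,0],[1,9.5,-28,0,0,0,0],[1,9.5,-28,0,0,0,0],[1,9.5,-28,0,0,0,0],[1,4.5,-17,0,0,0,0],[1,0,0,0,0,0,0],[1,0,0,0,0,0,0]])

```text
t: 22.85
eef_pos: [0.4733, -0.0169, 0.1148]
ee_rot: [-3.141, 0.0, 0.103]
force: [0.3, -0.7, -0.7]
width: 0.0276
gripper_force: 40.0
```

Run:
```python
from h import *
held(); print(arm.get_state()["eef_pos"])
```

```text
tcp [-0.1359 -0.0325  0.1148] yaw-rack 0.0003 w 0.027584761494674585 39.99962568283081
[(60, 26, np.float64(-0.0337), np.float64(-0.0318)), (100, 26, np.float64(-0.0512), np.float64(-0.0318)), (140, 24, np.float64(-0.0695), np.float64(-0.0318)), (180, 25, np.float64(-0.0887), np.float64(-0.032)), (205, 23, np.float64(-0.1012), np.float64(-0.032))]
[ 0.47305476 -0.01757597  0.11470753]
```

Emit:
servo_tool(deltas=[[1,0,0.8,15,0,0,0],[1,0,0,20,0,0,0],[1,0,0,11,0,0,0],[1,0,0,0,0,0,0],[1,5,0,0,0,0,0],[1,8,0,0,0,0,0],[1,8,0,0,0,0,0],[1,8,0,0,0,0,0],[1,8,0,0,0,0,0],[1,0,0,0,0,0,0]], squeeze=30)

```text
t: 23.73
eef_pos: [0.5127, -0.0144, 0.0689]
ee_rot: [3.142, -0.002, 0.101]
force: [0.3, -0.3, -0.7]
width: 0.0276
gripper_force: 30.0
```

Run:
```python
from h import *
held()
```

```text
tcp [-0.0965 -0.0341  0.0689] yaw-rack -0.0015 w 0.027601805047386036 29.999804198741913
[(60, 28, np.float64(-0.0029), np.float64(-0.0336)), (100, 26, np.float64(-0.0163), np.float64(-0.0336)), (140, 26, np.float64(-0.0304), np.float64(-0.0335)), (180, 25, np.float64(-0.0452), np.float64(-0.0333)), (205, 24, np.float64(-0.0548), np.float64(-0.0335))]
```

Stem is in hole 3 and centred, so I'll push it home.

Emit:
servo_tool(deltas=[[1,6,0,0,0,0,0],[1,8,0,0,0,0,0],[1,8,0,0,0,0,0],[1,8,0,0,0,0,0],[1,8,0,0,0,0,0],[1,8,0,0,0,0,0],[1,8,0,0,0,0,0],[1,4,0,0,0,0,0],[1,2,0,0,0,0,0],[1,1,0,0,0,0,0],[1,1,0,0,0,0,0],[1,1,0,0,0,0,0],[1,0,0,0,0,0,0]])

```text
t: 24.87
eef_pos: [0.573, -0.0084, 0.0687]
ee_rot: [-3.142, -0.0, 0.101]
force: [0.1, 0.2, -0.7]
width: 0.0278
gripper_force: 30.0
```

Emit:
servo_tool(deltas=[[1,1,0,0,0,0,0],[1,1,0,0,0,0,0],[1,1,0,0,0,0,0],[1,1,0,0,0,0,0],[1,0,0,0,0,0,0]])

```text
t: 25.28
eef_pos: [0.5742, -0.0085, 0.068]
ee_rot: [3.141, 0.005, 0.101]
force: [-9.4, 0.6, 4.1]
width: 0.0275
gripper_force: 30.0
```

Emit:
servo_tool(deltas=[[1,0,0,1.5,0,0,0],[0,0,0,0,0,0,0],[0,0,0,0,0,0,0],[0,0,0,0,0,0,0],[0,0,0,0,0,0,0],[0,0,0,0,0,0,0],[0,0,0,-10,0,0,0],[0,-3,0,-25,0,0,0],[0,-10,0,-35,0,0,0],[0,-10,0,-35,0,0,0],[-0.6,0,-10,-35,0,0,0],[-0.6,0,-10,-35,0,0,0],[-0.6,0,-10,-15,0,0,0],[-0.6,0,-10,0,0,0,0],[-0.6,0,0,0,0,0,0],[-0.6,0,0,0,0,0,0]])

```text
t: 26.62
eef_pos: [0.5497, 0.0297, 0.2572]
ee_rot: [-3.141, 0.0, 0.102]
force: [0.0, -1.2, 0.2]
width: 0.0694
gripper_force: 0.0
```

Run:
```python
from h import *
s=arm.get_state();print(s["eef_pos"],s["ee_rot"],s["width"],"q",s["q"].round(3),s["t"])
w=snap("wrist"); p=snap("side"); t=snap("top"); print(world(t,arm.recognise("brush1",t)[0]["at"]).round(3), [ (d["conf"],world(t,d["at"]).round(3).tolist()) for d in arm.recognise("brush1",t)])
a=cv2.resize(p["color"][200:340,270:430,::-1],(343,300)); b=cv2.resize(w["color"][0:300,:,::-1],(457,300))
k=w["color"][0:160,220:400,::-1]; c=cv2.resize(k,(338,300)); c=cv2.copyMakeBorder(c,0,0,0,462,0)
cv2.imwrite("pics/s6.png",np.vstack([np.hstack([a,b]),c])); np.savez("w6.npz",**{k:w[k] for k in("color","K","position","orientation")})
print(proj(w,rk([[.056,0,.153]])))
```

```text
[0.54965291 0.0297396  0.25719545] [-3.14133945e+00  6.76982109e-05  1.02135684e-01] 0.06943042936270082 q [ 0.41   0.135 -0.217 -0.    -1.219  1.263] 26.6167
[0.309 0.417 0.022] [(0.79, [0.309, 0.417, 0.022]), (0.75, [0.521, 0.12, 0.084]), (0.61, [0.54, -0.016, 0.084]), (0.56, [0.547, -0.075, 0.088])]
[[322.31198424  65.51298461]]
```

View pics/s6.png

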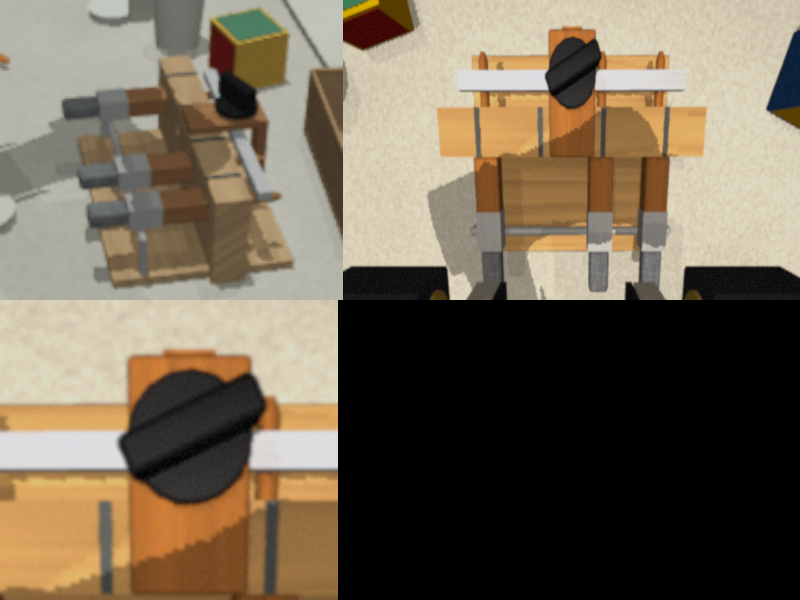

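All three brushes are home: heads on the rail, shoulders at the panel and stems showing behind it. The knob bar runs from about (284,73) to (351,40) on its upper edge, a world yaw near -59°. I'll go above the knob and align with it.

Emit:
servo_tool(deltas=[[-0.6,15,1,0,0,0,0],[-0.6,30,1,0,0,0,0],[-0.6,30,1,0,0,0,0],[-0.6,25,1.8,0,0,0,0],[-0.6,11,1,0,0,0,0],[-0.6,0,0,0,0,0,7],[-0.6,0,0,0,0,0,7],[-0.6,0,0,0,0,0,7],[-0.6,0,0,0,0,0,7],[-0.6,0,0,0,0,0,7],[-0.6,0,0,0,0,0,7],[-0.6,0,0,0,0,0,7],[-0.6,0,0,0,0,0,7],[-0.6,0,0,0,0,0,7],[-0.6,0,0,0,0,0,1.9],[-0.6,0,0,10,0,0,0],[-0.6,0,0,20,0,0,0],[-0.6,0,0,20,0,0,0],[-0.6,0,0,0,0,0,0],[-0.6,0,0,0,0,0,0]])

```text
t: 28.53
eef_pos: [0.6603, 0.0344, 0.2054]
ee_rot: [3.138, 0.001, -1.03]
force: [0.2, 0.0, 1.1]
width: 0.0699
gripper_force: 0.0
```

Run:
```python
from h import *
s=arm.get_state();print(s["eef_pos"],s["ee_rot"],s["q"].round(3),s["moment"],proj(w:=snap("wrist","w7"),rk([[.056,0,.153]])))
cv2.imwrite("pics/w7.png",w["color"][120:480,120:520,::-1])
```

```text
[0.6603019  0.0343664  0.20538012] [ 3.13808308e+00  6.31585099e-04 -1.03049744e+00] [ 0.346  0.351 -0.048  0.    -1.175  0.194] [ 0.10136939 -0.05178585 -0.0251045 ] [[308.88899798 264.36393983]]
```

View pics/w7.png

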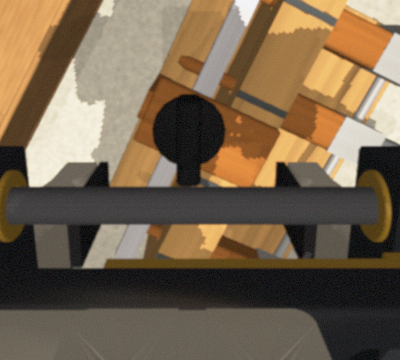

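In the crop the bar stands vertical at about (190,140), midway between the fingers, so it is aligned. I'll descend and grip.

Emit:
servo_tool(deltas=[[-0.6,0,0,20,0,0,0],[-0.6,0,0,20,0,0,0],[-0.6,0,0,20,0,0,0],[-0.6,0,0,11,0,0,0],[-0.6,0,0,3,0,0,0],[-0.6,0,0,0,0,0,0],[1,0,0,0,0,0,0],[1,0,0,0,0,0,0],[1,0,0,0,0,0,0],[1,0,0,0,0,0,0],[1,0,0,0,0,0,0],[1,0,0,0,0,0,0],[1,0,0,0,0,0,0],[1,0,0,0,0,0,0],[1,0,0,0,0,0,0],[1,0,0,0,0,0,0],[1,0,0,0,0,0,0],[1,0,0,0,0,0,0],[1,0,0,0,0,0,0]], squeeze=25)

```text
t: 30.17
eef_pos: [0.6617, 0.0352, 0.1332]
ee_rot: [-3.14, -0.0, -1.031]
force: [4.0, 2.5, -2.0]
width: 0.0139
gripper_force: 25.0
```

Emit:
servo_tool(deltas=[[1,0,0,0,0,0,3],[1,0,0,0,0,0,6],[1,0,0,0,0,0,6],[1,0,0,0,0,0,6],[1,0,0,0,0,0,6],[1,0,0,0,0,0,6],[1,0,0,0,0,0,6],[1,0,0,0,0,0,6],[1,0,0,0,0,0,6],[1,0,0,0,0,0,6],[1,0,0,0,0,0,6],[1,0,0,0,0,0,6],[1,0,0,0,0,0,6],[1,0,0,0,0,0,6],[1,0,0,0,0,0,6],[1,0,0,0,0,0,6],[1,0,0,0,0,0,3],[1,0,0,0,0,0,0],[1,0,0,0,0,0,0]])

```text
t: 31.75
eef_pos: [0.6621, 0.0353, 0.1332]
ee_rot: [-3.141, 0.002, -2.707]
force: [5.4, 2.1, -2.7]
width: 0.0136
gripper_force: 25.0
```

Run:
```python
from h import *
s=arm.get_state();print(s["eef_pos"],s["ee_rot"],s["q"].round(3),s["moment"],s["force"],s["width"],s["gripper_force"])
```

```text
[0.66209241 0.03525822 0.1331501 ] [-3.14131493e+00  1.94616905e-03 -2.70726414e+00] [ 0.347  0.406 -0.139  0.    -1.024 -1.483] [ 0.76736342 -2.11273746 -0.0636022 ] [ 5.36000453  2.09637117 -2.66629455] 0.013595259099269617 24.973614513874054
```

Emit:
servo_tool(deltas=[[1,0,0,0,0,0,3],[1,0,0,0,0,0,6],[1,0,0,0,0,0,6],[1,0,0,0,0,0,6],[1,0,0,0,0,0,6],[1,0,0,0,0,0,6],[1,0,0,0,0,0,6],[1,0,0,0,0,0,6],[1,0,0,0,0,0,6],[1,0,0,0,0,0,6],[1,0,0,0,0,0,6],[1,0,0,0,0,0,6],[1,0,0,0,0,0,6],[1,0,0,0,0,0,3],[1,0,0,0,0,0,0],[1,0,0,0,0,0,0]])

```text
t: 33.08
eef_pos: [0.6621, 0.0349, 0.1331]
ee_rot: [3.14, 0.001, 2.214]
force: [5.8, 0.3, -2.5]
width: 0.0137
gripper_force: 25.0
```

Run:
```python
from h import *
s=arm.get_state();print(s["eef_pos"],s["ee_rot"],s["q"].round(3),s["moment"],s["force"],s["width"],s["gripper_force"])
```

```text
[0.6621157  0.03489885 0.13313845] [3.14003856e+00 1.01052388e-03 2.21449645e+00] [ 3.460e-01  4.060e-01 -1.390e-01  1.000e-03 -1.024e+00 -2.845e+00] [ 0.12231783 -2.31831876 -0.03730234] [ 5.7897476   0.33606395 -2.49352022] 0.01369744027411598 24.980598092079163
```

Emit:
servo_tool(deltas=[[-0.6,0,0,0,0,0,0],[-0.6,0,0,0,0,0,0],[-0.6,0,0,0,0,0,0],[-0.6,0,0,0,0,0,0],[-0.6,0,0,0,0,0,0],[-0.6,0,0,0,0,0,0],[-0.6,0,0,0,0,0,0],[-0.6,0,0,0,0,0,0],[-0.6,0,0,0,0,0,-7],[-0.6,0,0,0,0,0,-7],[-0.6,0,0,0,0,0,-7],[-0.6,0,0,0,0,0,-7],[-0.6,0,0,0,0,0,-7],[-0.6,0,0,0,0,0,-7],[-0.6,0,0,0,0,0,-7],[-0.6,0,0,0,0,0,-7],[-0.6,0,0,0,0,0,-7],[-0.6,0,0,0,0,0,-7],[-0.6,0,0,0,0,0,-7],[-0.6,0,0,0,0,0,-7]])

```text
t: 34.75
eef_pos: [0.6611, 0.0349, 0.1331]
ee_rot: [3.142, -0.0, -2.596]
force: [0.1, 0.1, 0.3]
width: 0.07
gripper_force: 0.0
```

Emit:
servo_tool(deltas=[[-0.6,0,0,0,0,0,-7],[-0.6,0,0,0,0,0,-7],[-0.6,0,0,0,0,0,-7],[-0.6,0,0,0,0,0,-7],[-0.6,0,0,0,0,0,-7],[-0.6,0,0,0,0,0,-7],[-0.6,0,0,0,0,0,-7],[-0.6,0,0,0,0,0,-7],[-0.6,0,0,0,0,0,-7],[-0.6,0,0,0,0,0,-7],[-0.6,0,0,0,0,0,-7],[-0.6,0,0,0,0,0,-7],[-0.6,0,0,0,0,0,-7],[-0.6,0.6,-0.8,0,0,0,-5],[-0.6,0,0,0,0,0,0],[-0.6,0,0,0,0,0,0]])

```text
t: 36.08
eef_pos: [0.6621, 0.0348, 0.133]
ee_rot: [3.142, 0.0, -0.93]
force: [0.6, 0.1, -0.5]
width: 0.07
gripper_force: 0.0
```

Emit:
servo_tool(deltas=[[1,0,0,0,0,0,0],[1,0,0,0,0,0,0],[1,0,0,0,0,0,0],[1,0,0,0,0,0,0],[1,0,0,0,0,0,0],[1,0,0,0,0,0,0],[1,0,0,0,0,0,0],[1,0,0,0,0,0,0],[1,0,0,0,0,0,0],[1,0,0,0,0,0,0],[1,0,0,0,0,0,0],[1,0,0,0,0,0,0],[1,0,0,0,0,0,0],[1,0,0,0,0,0,5],[1,0,0,0,0,0,5],[1,0,0,0,0,0,5],[1,0,0,0,0,0,5],[1,0,0,0,0,0,0]], squeeze=45)

```text
t: 37.58
eef_pos: [0.662, 0.0348, 0.1331]
ee_rot: [3.142, 0.0, -1.28]
force: [0.4, 0.2, -0.1]
width: 0.0136
gripper_force: 45.0
```

```bash
cat > st.py <<'E'
from h import *
s=arm.get_state();print(s["t"],s["eef_pos"].round(4),s["ee_rot"].round(3),s["q"][5].round(3),s["moment"].round(3),s["force"].round(1),round(s["width"],4),round(s["gripper_force"],1))
E
python3 st.py
```

```text
37.5833 [0.662  0.0348 0.1331] [ 3.142  0.    -1.28 ] -0.055 [ 0.132 -0.006 -0.01 ] [ 0.4  0.2 -0.1] 0.0136 45.0
```

Emit:
servo_tool(deltas=[[1,0,0,0,0,0,4],[1,0,0,0,0,0,4],[1,0,0,0,0,0,4],[1,0,0,0,0,0,4]])

```text
t: 37.92
eef_pos: [0.662, 0.0348, 0.1331]
ee_rot: [3.141, -0.0, -1.555]
force: [-0.8, -0.4, -0.1]
width: 0.0137
gripper_force: 45.0
```

```bash
python3 st.py
```

```text
37.9167 [0.662  0.0348 0.1331] [ 3.141 -0.    -1.555] -0.33 [0.186 0.126 0.041] [-0.8 -0.4 -0.1] 0.0137 45.0
```

Emit:
servo_tool(deltas=[[1,0,0,0,0,0,4],[1,0,0,0,0,0,4],[1,0,0,0,0,0,4],[1,0,0,0,0,0,4]])

```text
t: 38.25
eef_pos: [0.6619, 0.0348, 0.1331]
ee_rot: [3.141, -0.0, -1.834]
force: [-0.9, 0.4, 0.3]
width: 0.0135
gripper_force: 45.0
```

```bash
python3 st.py
```

```text
38.25 [0.6619 0.0348 0.1331] [ 3.141 -0.    -1.834] -0.61 [ 0.281  0.16  -0.02 ] [-0.9  0.4  0.3] 0.0135 45.0
```

Emit:
servo_tool(deltas=[[1,0,0,0,0,0,2.5],[1,0,0,0,0,0,2.5]])

```text
t: 38.42
eef_pos: [0.6619, 0.0348, 0.1331]
ee_rot: [3.141, -0.0, -1.921]
force: [-1.3, 0.6, 0.2]
width: 0.0134
gripper_force: 45.0
```

```bash
python3 st.py
```

```text
38.4167 [0.6619 0.0348 0.1331] [ 3.141 -0.    -1.921] -0.696 [0.282 0.17  0.001] [-1.3  0.6  0.2] 0.0134 45.0
```

Emit:
servo_tool(deltas=[[1,0,0,0,0,0,3],[1,0,0,0,0,0,3]])

```text
t: 38.58
eef_pos: [0.6619, 0.0349, 0.1331]
ee_rot: [3.141, -0.0, -2.025]
force: [-0.1, 1.2, -0.3]
width: 0.0135
gripper_force: 45.0
```

```bash
python3 st.py
```

```text
38.5833 [0.6619 0.0349 0.1331] [ 3.141 -0.    -2.025] -0.8 [0.304 0.27  0.2  ] [-0.1  1.2 -0.3] 0.0135 45.0
```

It has gone stiff (Mz rose from 0 to 0.20), with the onset near yaw -1.96, as predicted. Turning on to about -2.75.

Emit:
servo_tool(deltas=[[1,0,0,0,0,0,4],[1,0,0,0,0,0,4],[1,0,0,0,0,0,4],[1,0,0,0,0,0,4],[1,0,0,0,0,0,4],[1,0,0,0,0,0,0]], squeeze=50)

```text
t: 39.08
eef_pos: [0.6618, 0.0349, 0.1331]
ee_rot: [3.141, -0.0, -2.375]
force: [-0.8, 1.4, 0.4]
width: 0.0136
gripper_force: 50.0
```

```bash
python3 st.py
```

```text
39.0833 [0.6618 0.0349 0.1331] [ 3.141 -0.    -2.375] -1.151 [0.415 0.46  0.067] [-0.8  1.4  0.4] 0.0136 50.0
```

Emit:
servo_tool(deltas=[[1,0,0,0,0,0,4],[1,0,0,0,0,0,4],[1,0,0,0,0,0,4],[1,0,0,0,0,0,4],[1,0,0,0,0,0,4],[1,0,0,0,0,0,2],[1,0,0,0,0,0,0]])

```text
t: 39.67
eef_pos: [0.6618, 0.035, 0.1331]
ee_rot: [3.141, -0.0, -2.756]
force: [-1.0, 1.9, 0.6]
width: 0.0134
gripper_force: 50.0
```

```bash
python3 st.py
```

```text
39.6667 [0.6618 0.035  0.1331] [ 3.141 -0.    -2.756] -1.532 [0.662 0.589 0.138] [-1.   1.9  0.6] 0.0134 50.0
```

Emit:
servo_tool(deltas=[[-0.6,0,0,0,0,0,0],[-0.6,0,0,0,0,0,0],[-0.6,0,0,0,0,0,0],[-0.6,0,0,0,0,0,0],[-0.6,0,0,0,0,0,0],[-0.6,0,0,0,0,0,0],[-0.6,0,0,0,0,0,0],[-0.6,0,0,0,0,0,0],[-0.6,0,0,-15,0,0,0],[-0.6,0,0,-30,0,0,0],[-0.6,0,0,-35,0,0,0],[-0.6,25,10,-35,0,0,0],[-0.6,35,14,-35,0,0,0],[-0.6,35,14,0,0,0,0],[-0.6,35,14,0,0,0,0],[-0.6,30,14,0,0,0,0],[-0.6,0,0,0,0,0,0],[-0.6,0,0,0,0,0,0]])

```text
t: 41.17
eef_pos: [0.4966, 0.0364, 0.2758]
ee_rot: [3.141, 0.003, -2.758]
force: [1.4, 1.0, -0.5]
width: 0.0703
gripper_force: 0.0
```

```bash
python3 st.py
python3 - <<'E'
from h import *
t=snap("top"); p=snap("side")
a=cv2.resize(p["color"][180:350,230:430,::-1],(400,340)); b=cv2.resize(t["color"][150:370,120:520,::-1],(400,220))
w=snap("wrist")["color"][:,:,::-1]; w=cv2.resize(w,(400,300))
L=np.vstack([a,b]); Rr=cv2.copyMakeBorder(w,0,260,0,0,0)
cv2.imwrite("pics/s8.png",np.hstack([L,Rr]))
E
```

```text
41.1667 [0.4966 0.0364 0.2758] [ 3.141e+00  3.000e-03 -2.758e+00] -1.656 [ 0.069 -0.249  0.081] [ 1.4  1.  -0.5] 0.0703 0.0
```

View pics/s8.png

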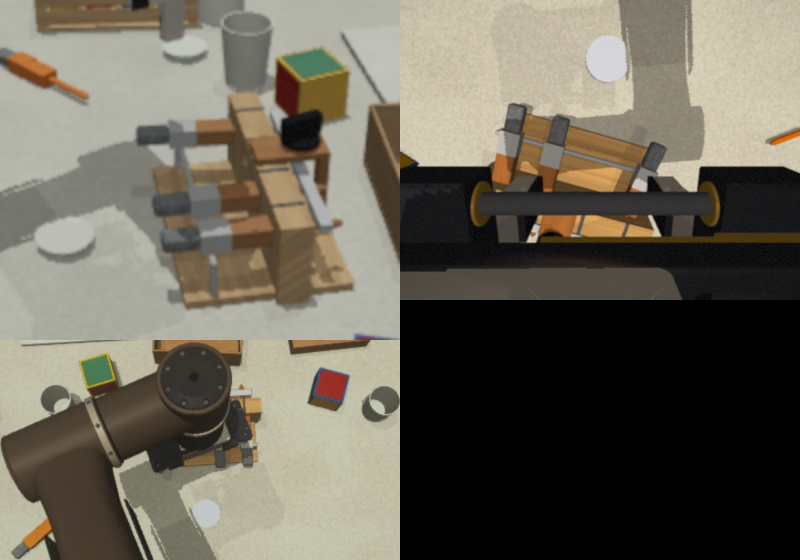

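All three brushes are still home, the clamp bar is down, the knob bar lies at the final angle and nothing else has moved. Handing in.

```bash
python3 -c "
from station import arm; print(arm.job_done())"
```

```text
the job is handed in; nothing more can be done
None
```

I put the three brushes on the table home in holes 1, 3 and 4, turned the knob about 45° past stiff, left everything else alone, and handed the job in at about 41 s on the robot's clock, with no verdict returned.

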